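# Hold the UV curing lamp over a filled crack

### The arm

A 6-joint arm with a two-finger parallel gripper is mounted at the origin on the work surface. World frame = base frame: x ahead of the robot, y to its left, z up, the work surface at z = 0. Lengths are in m, angles in rad, forces in N, time in s.
With the tool pointing down it reaches from about 0.3 to 0.875 m from the base axis. Payload 6.4 kg.
Tool frame: the origin (TCP) lies at the very end of the fingers, on their centre line; the grasp point (between the pads) lies 19 mm behind it; z points along the fingers, y is the line along which they close (so a half turn about z gives the same grasp; the last joint's range is limited). The gripper opens to 85 mm and grips with 20 to 120 N. Pads are 22 mm wide; open, the fingers measure 114 mm over their backs; the gripper's body (76 mm by 85 mm) begins 54 mm behind the grasp point. The pads swing forward as they close: fully open they stand 13 mm farther back than shut.
Start: joints at [0.941, 0.181, 1.607, -0, 1.354, -0.206], TCP at [0.236, 0.524, 0.231] pointing down, gripper open.
Joint ranges: [-2.99, 2.99], [-0.89, 2.07], [0.3, 2.58], [-1.14, 4.28], [0, 2.63], [-3.12, 3.12]. Speed limits (rad/s): [2.57, 2.57, 3.01, 3.14, 3.14, 3.14].

### API

Orientations are given as [roll, pitch, yaw] about the fixed x, y, z axes, in that order (R = Rz(yaw) Ry(pitch) Rx(roll)).
In Python, from cell import monitor, get_image, env gives the robot as it stands.
- The arm moves only by the tool carry_out, never from a script. Its argument "steps" is a list of rows, each an object of numbers: "dx", "dy", "dz": the shift along the tool's x, y, z in m; "wx", "wy", "wz": the turn, a rotation vector about the tool's x, y, z in degrees. A call has exactly 5 rows; each row shifts and turns the commanded pose from where the row before left it, along the tool's axes as they then stand; what a row does not reach is not made up. A row lasts 1/10 s, in which the tool goes at most 50 mm and 8.59 degrees, less where a joint would pass 70% of its speed; a pose out of reach is approached as far as the arm can. A call with a gripper value outside its range is refused whole. "claw" is the finger opening in m, from 0 to 0.0854, set as the call begins (left out, the last holds). The fingers move at their own pace and stop on an object; "grip_force" is the grip in N (left out, the last holds). Time passes only in rows, so rows that do not move let the fingers close, or fill a call up. It gives the time, the measured TCP pose, the force, the opening and the grip force at its end, in the units of the state.
- monitor.read_state(): the state, without advancing time (a new reading comes with each control period).
- get_image(name): name is "scene" or "side" or "wrist"; returns a dict with "color" (400x640x3 uint8, red, green, blue), "mtx" (3x3 intrinsics, pixels), "view" (4x4, takes a point from world to camera coordinates). Camera axes: x right, y down, z forward; pixel columns grow to the right and rows downward; lengths in m; the calibration is good to about 2 mm. A picture is of the moment at which its call begins. There is no depth.
- env.job_done(): hands the job in; it is judged then, once.
The state is a dict: "time_s": time; "joint_pos": joint angles; "joint_vel": joint speeds; "tau": joint torques, N m; "position": TCP position; "ee_rot": TCP orientation; "wrist_force": force on the tool from outside, world axes, zero at the start; "ft_torque": the same for the moment, N m; "finger_gap": opening from 0.0 (shut) to 1.0 (fully open); "grip_force": force on a finger pad.
Only numpy, scipy, OpenCV 4.12 (cv2) and the standard library are available. Lean on these libraries where they do the work, as an engineer would, in place of code of your own. Each camera call takes 0.05 s, during which the arm holds its last target. There are 200 camera calls.

### The job

The crack in the clamped board has been filled with UV resin and is ready to cure. First swing the bench magnifier aside until its head is at least 15 cm from the crack, then lift the cordless curing lamp out of its charging dock and carry it over to the board without letting it touch the clamps or the board. Finish still holding the lamp steady in the gripper, level, centred over the filled crack and lengthwise along it, its underside hovering about 1 cm above the resin and touching nothing; leave the other things on the bench where they are.

Things in the scene. Friction and masses are not known exactly. Their poses are not given: they have to be found in the camera images.
- crack (a point): Centre of the resin-filled crack, on the top face of the split board, 36 mm above the bench. The fill is a dark brown streak about 74 mm long and up to 10 mm wide, flush with the face; it runs along this frame's y axis; z is up.
- board: Light wooden board, 150 (x) x 300 (y) x 36 mm, fixed; origin: centre of its underside; crack at x 10, y 12 mm. Two steel bar clamps cross it along x at y = -98 and 122 mm: bars 8 mm wide, tops 32 mm above the board's face; jaws 24 mm wide, up to 38 mm above it. Bars, screws and wooden handles stick out to x = -235 mm (robot's side).
- magnifier_arm (a joint): Swing of the bench magnifier's arm about its upright post (rad). 0: the arm points roughly from the post to the crack; positive swings the head to the robot's right (-y), negative to the left (+y). Range -1.4 to 1.4; light friction (about 0.5 N at the handle), it stays where it is left.
- magnifier_head (a point): Centre of the magnifier's ring head: grey level ring, 116 mm diameter, 20 mm thick, around a clear lens; 210 mm from the post's axis, 185 mm above the bench. It starts above or near the crack. Between head and post the arm rises to 240 mm, its hub to 252 mm above the bench.
- magnifier_handle (a point): Middle of the magnifier's handle: level black round grip, 16 mm diameter, 64 mm long, 185 mm above the bench, sticking out of the ring straight away from the post; 310 mm from the post's axis, 42 mm outside the ring's rim. The frame's x axis lies along the handle, towards the post.
- magnifier_pivot (a point): Point on the vertical axis of the magnifier's post (the hinge), at the handle's height, 185 mm above the bench. The round base (150 mm diameter) is fixed on the bench.
- lamp: Grey cordless UV lamp like a small flat iron, 0.28-0.45 kg. Origin: centre of its flat underside (light window); x along its length, z up. Head 112 x 46 mm, 33 mm high with fins; above it a bar handle along x, 120 long, 26 wide (y), 24 high, middle 74 mm above the underside, on a post at each end; gap under it free for x -35 to 35, z 33 to 62 mm. May be held either way round.
- dock: Black charging dock, fixed, 170 x 84 mm, left or right of the board. The lamp stands on its floor, 12 mm above the bench, between ridges 10 mm high with about 3 mm play; lift it straight up. Axes as for the lamp; at its +x end, 70 to 90 mm from the origin (under the lamp's middle), a contact block rises to 37 mm.
- bin: Teal open bin of wood offcuts, 150 x 95 mm, 60 mm high; stands on the other side of the board from the dock. Leave it.
- tape: Roll of masking tape lying flat, 96 mm diameter, 25 mm high. Leave it.
- wax: Round brass-coloured wax tin with a white lid, 72 mm diameter, 45 mm high. Leave it.
- glue: White glue bottle, 56 mm diameter, 125 mm high, behind the work to the left. Leave it.
Not all that is in view belongs to the job. Leave any pink or red look-alike of the dock alone.

How it is judged:
On the way, in this order (a step that is already met when the one before it is completed fails the run):
1. the magnifier's head is swung at least 15 cm from the crack, the lamp still in its dock (horizontal distance between magnifier_head and crack above 0.15 m and distance of lamp from where it was at the start of the episode below 0.02 m), for 0.2 s.
2. the lamp is lifted clear of its dock (height (world z) of lamp above 0.035 m and contact force between lamp and the fingers above 1 N and contact force between lamp and dock below 0.05 N), for 0.2 s.
At the end, for the whole second after the job is handed in: Lamp held at rest, touching only the fingers: underside 4-18 mm above the crack, centres within 12 mm from above, lengthwise within 8 degrees, level within 5.7 degrees; magnifier head over 15 cm from the crack from above; bin, tape, tin, bottle within 3 cm of where they stood (horizontal distance between magnifier_head and crack above 0.15 m and z of lamp in the frame of crack between 0.004 and 0.018 m and horizontal distance between lamp and crack below 0.012 m and angle between the x axis of lamp and the y axis of crack, either way round below 0.14 rad and angle between lamp's own z axis and vertical below 0.1 rad and contact force between lamp and the fingers above 1 N and contact force between lamp and board below 0.05 N and contact force between lamp and dock below 0.05 N and linear speed of lamp below 0.02 m/s and distance of each of bin, tape, wax, glue from where it was at the start of the episode below 0.03 m); the arm keeps its last pose, push and grip.
It fails at once if the lamp touches the board or its clamps (contact force between lamp and board above 0.5 N).
It fails at once if the bin, tape, tin or bottle is pushed more than 3 cm (distance of any of bin, tape, wax, glue from where it was at the start of the episode above 0.03 m).
It also fails if it takes over 58 s, if anything falls off the work surface, if the arm or the gripper's body presses on something with over 40 N, if the wrist force passes 120 N, or if a joint passes its speed limit or range.

## Working session

There is one attempt and no reset: what is moved stays moved. The work goes in short steps, Python scripts to look and compute and a tool call to move; the robot and the scene stay as the last step left them, time stands still between calls to the robot, and variables do not carry over. Pictures are saved under pics/ and viewed, at most 10 in all, crops included, and the job is handed in when it is done.

Besides the shell and the picture viewer there is one more tool, called after ">>>" as a command line: name --argument value ..., lists and objects as JSON in quotes. carry_out: Moves the arm, as the interface text tells. Its arguments: {"type":"object","properties":{"steps":{"type":"array"},"claw":{"type":"number"},"grip_force":{"type":"number"}},"required":["steps"]}

```bash
ls; mkdir -p pics
python3 - <<'E'
from cell import monitor,get_image,env
import cv2,numpy as np
for n in ["scene","side","wrist"]:
    d=get_image(n); cv2.imwrite(f"pics/{n}0.png",d["color"][:,:,::-1]); np.savez(f"pics/{n}0.npz",**d)
    V=d["view"]; print(n,(-V[:3,:3].T@V[:3,3]).round(3),V[2,:3].round(2))
print(monitor.read_state())
E
```

```text
pics
scene [0.967 0.6   1.145] [-0.36 -0.5  -0.78]
side [ 0.096 -0.857  0.72 ] [ 0.4   0.75 -0.53]
wrist [0.161 0.558 0.374] [ 0.29 -0.13 -0.95]
{'time_s': 0.15, 'joint_pos': array([ 9.40728819e-01,  1.81395030e-01,  1.60774712e+00,  7.66991287e-06,
        1.35377524e+00, -2.06280830e-01]), 'joint_vel': array([-0.00071221, -0.00262954, -0.00422671,  0.00074741, -0.00055945,
        0.00048308]), 'tau': array([ 1.22892168e-03, -4.45267367e+01, -3.51691175e+01, -2.70207811e-04,
        5.93225181e-03,  6.69045380e-05]), 'position': array([0.23617888, 0.52381601, 0.23059232]), 'ee_rot': array([-3.14029754e+00, -2.78662142e-04,  2.71780414e+00]), 'wrist_force': array([-0.07606659,  0.52239457,  0.37053423]), 'ft_torque': array([ 0.00826089, -0.03197133,  0.01553363]), 'grip_force': 0.0, 'finger_gap': 0.9998638357220557}
```

View pics/scene0.png

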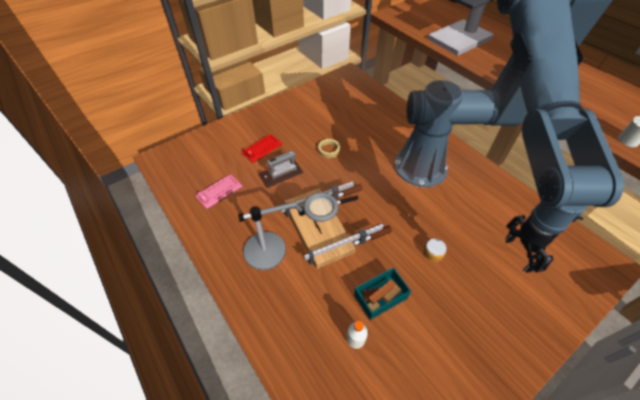

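View pics/side0.png

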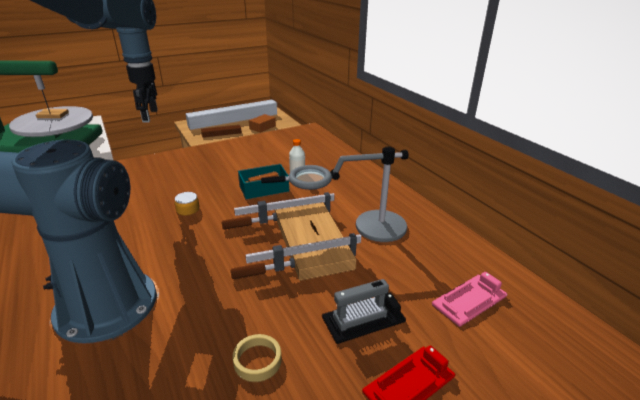

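The scene view shows the lamp and dock at about (282,168), the magnifier ring at (321,206) with its handle at (349,199), the bin at (382,293), and the crack at about (318,227). In the side view the lamp is at (362,307), the ring at (310,177), the handle at (273,180) and the crack at (314,228). Next I'll enlarge both.

Run:
```python
import cv2,numpy as np
a=cv2.imread("pics/scene0.png")[130:280,230:430]; cv2.imwrite("pics/sc.png",cv2.resize(a,None,fx=4,fy=4,interpolation=cv2.INTER_CUBIC))
a=cv2.imread("pics/side0.png")[140:350,220:420]; cv2.imwrite("pics/sd.png",cv2.resize(a,None,fx=2.8,fy=2.8,interpolation=cv2.INTER_CUBIC))
```

```text
(no output)
```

View pics/sc.png

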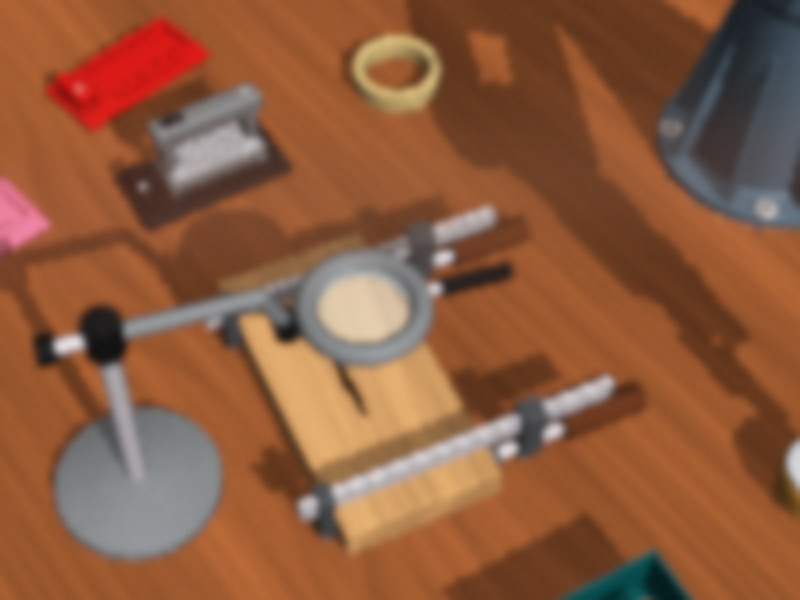

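View pics/sd.png

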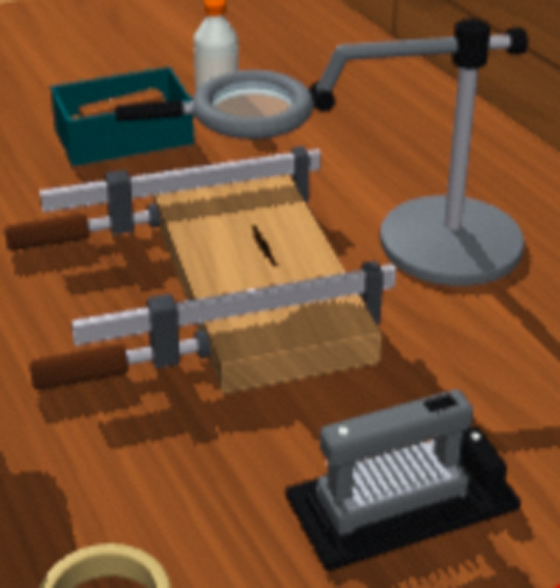

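The scene crop shows the handle at (480,278), ring at (366,307), base centre at (138,482), and the lamp bar's top from (157,132) to (255,92). The side crop shows the crack from (253,226) to (275,264), ring at (253,103), handle at (150,110), and the lamp bar's top from (331,438) to (464,397). The dock's contact block is on the far end, away from the robot.

```bash
cat > h.py <<'E'
import numpy as np,cv2
def load(n): return dict(np.load(f"pics/{n}.npz"))
def plane(d,p,z):
    R,t=d["view"][:3,:3],d["view"][:3,3]; c=-R.T@t
    r=R.T@np.linalg.solve(d["mtx"],[p[0],p[1],1]); return c+r*(z-c[2])/r[2]
def tri(d1,p1,d2,p2):
    X=cv2.triangulatePoints(d1["mtx"]@d1["view"][:3],d2["mtx"]@d2["view"][:3],np.float64(p1),np.float64(p2)); return (X[:3]/X[3]).ravel()
def proj(d,X):
    q=d["mtx"]@(d["view"][:3,:3]@np.array(X)+d["view"][:3,3]); return q[:2]/q[2]
E
python3 - <<'E'
from h import *
np.set_printoptions(precision=4,suppress=True)
a,b=load("scene0"),load("side0")
S=lambda u,v:(230+(u+.5)/4-.5,130+(v+.5)/4-.5); T=lambda u,v:(220+(u+.5)/2.8-.5,140+(v+.5)/2.8-.5)
for n,s,t,z in [("ring",(366,307),(253,103),.185),("handle",(480,278),(150,110),.185),("hend",(512,270),(117,112),.185),("base",(138,482),(452,235),.005),("hubtop",(100,312),(472,24),.252),
 ("lampA(far)",(157,132),(464,397),.098),("lampB(near)",(255,92),(331,438),.098),("tape",(396,72),(107,570),.02)]:
    print(n,tri(a,S(*s),b,T(*t)),plane(a,S(*s),z),plane(b,T(*t),z))
# crack mask: dark in board
for n,d,(x0,x1,y0,y1) in [("scene",a,(308,326,218,236)),("side",b,(305,324,215,240))]:
    g=cv2.cvtColor(d["color"],cv2.COLOR_RGB2GRAY)[y0:y1,x0:x1]; w=np.clip(np.median(g)*.75-g.astype(float),0,None)
    ys,xs=np.nonzero(w>0); ww=w[ys,xs]
    P=np.array([plane(d,(x0+x,y0+y),.036) for x,y in zip(xs,ys)]); c=(P*ww[:,None]).sum(0)/ww.sum()
    Q=P[:,:2]-P[:,:2].mean(0); v=np.linalg.svd(Q)[2][0]; pr=Q@v
    print("crack",n,len(P),c,np.degrees(np.arctan2(v[1],v[0])),np.ptp(pr),P[:,:2].mean(0)+v*(pr.max()+pr.min())/2)
for q in [(157,193),(298,180),(380,335),(218,357)]: print("board",plane(b,T(*q),.036))
E
```

```text
ring [0.5487 0.0288 0.1856] [0.5443 0.0304 0.185 ] [0.5518 0.0277 0.185 ]
handle [0.4561 0.0617 0.1862] [0.4499 0.0629 0.185 ] [0.4599 0.0604 0.185 ]
hend [0.4281 0.0717 0.1863] [0.423  0.0723 0.185 ] [0.4311 0.0712 0.185 ]
base [ 0.7485 -0.0404  0.0108] [ 0.7448 -0.0415  0.005 ] [ 0.7561 -0.0346  0.005 ]
hubtop [ 0.7428 -0.0459  0.2558] [ 0.7399 -0.0469  0.252 ] [ 0.75   -0.0398  0.252 ]
lampA(far) [ 0.5478 -0.3222  0.0966] [ 0.544  -0.3173  0.098 ] [ 0.5506 -0.3249  0.098 ]
lampB(near) [ 0.4372 -0.3107  0.0948] [ 0.4351 -0.3056  0.098 ] [ 0.4382 -0.3151  0.098 ]
tape [ 0.2638 -0.2963  0.0329] [ 0.2535 -0.306   0.02  ] [ 0.2681 -0.2868  0.02  ]
crack scene 50 [ 0.5426 -0.0004  0.036 ] 78.66529644663642 0.07117783053920312 [ 0.5421 -0.0029]
crack side 50 [0.5499 0.0039 0.036 ] -100.14414856590071 0.0717568357412377 [0.5502 0.005 ]
board [0.4948 0.1419 0.036 ]
board [0.6408 0.0945 0.036 ]
board [ 0.5774 -0.1699  0.036 ]
board [ 0.4354 -0.1288  0.036 ]
```

>>> carry_out --steps '[{"wz": -8.1,"dz": -0.01},{"wz": -8.1,"dz": -0.01},{"wz": -8.1},{"dx": -0.0185,"dy": -0.046},{"dx": -0.0185,"dy": -0.046}]' --claw 0

```text
$.steps[0]: bad value
```

>>> carry_out --steps '[{"dx": -0.0185,"dy": -0.046},{"dx": -0.0185,"dy": -0.046},{"dx": -0.0185,"dy": -0.046},{"dx": -0.0185,"dy": -0.046},{"dx": -0.0185,"dy": -0.046}]'

```text
$.steps[0]: bad value
```

>>> carry_out --steps '[{"dx": -0.0185,"dy": -0.046},{"dx": -0.0185,"dy": -0.046},{"dx": -0.0185,"dy": -0.046},{"dx": -0.0185,"dy": -0.046},{}]'

```text
$.steps[0]: bad value
```

>>> carry_out --steps '[{"dx": 0,"dy": 0,"dz": -0.01,"wx": 0,"wy": 0,"wz": -8.1},{"dx": 0,"dy": 0,"dz": -0.01,"wx": 0,"wy": 0,"wz": -8.1},{"dx": 0,"dy": 0,"dz": 0,"wx": 0,"wy": 0,"wz": -8.1},{"dx": -0.0185,"dy": -0.046,"dz": 0,"wx": 0,"wy": 0,"wz": 0},{"dx": -0.0185,"dy": -0.046,"dz": 0,"wx": 0,"wy": 0,"wz": 0}]' --claw 0

```text
time_s: 0.65
position: [0.2731, 0.4315, 0.2506]
ee_rot: [-3.141, -0.001, -3.138]
wrist_force: [1.2, -0.6, 0.3]
finger_gap: 0.144
grip_force: 0.0
```

>>> carry_out --steps '[{"dx": -0.0185,"dy": -0.046,"dz": 0,"wx": 0,"wy": 0,"wz": 0},{"dx": -0.0185,"dy": -0.046,"dz": 0,"wx": 0,"wy": 0,"wz": 0},{"dx": -0.0185,"dy": -0.046,"dz": 0,"wx": 0,"wy": 0,"wz": 0},{"dx": -0.0185,"dy": -0.046,"dz": 0,"wx": 0,"wy": 0,"wz": 0},{"dx": -0.0185,"dy": -0.046,"dz": 0,"wx": 0,"wy": 0,"wz": 0}]'

```text
time_s: 1.15
position: [0.3662, 0.2004, 0.2513]
ee_rot: [3.141, 0.0, -3.141]
wrist_force: [1.2, 0.5, -0.1]
finger_gap: -0.004
grip_force: 0.0
```

>>> carry_out --steps '[{"dx": -0.0185,"dy": -0.046,"dz": 0,"wx": 0,"wy": 0,"wz": 0},{"dx": -0.0185,"dy": -0.046,"dz": 0,"wx": 0,"wy": 0,"wz": 0},{"dx": -0.0185,"dy": -0.046,"dz": 0,"wx": 0,"wy": 0,"wz": 0},{"dx": -0.0185,"dy": -0.048,"dz": 0,"wx": 0,"wy": 0,"wz": 0},{"dx": 0,"dy": 0,"dz": 0,"wx": 0,"wy": 0,"wz": 0}]'

```text
time_s: 1.65
position: [0.4411, 0.0123, 0.2513]
ee_rot: [-3.14, 0.001, 3.135]
wrist_force: [-0.1, 0.4, -0.3]
finger_gap: -0.001
grip_force: 0.0
```

Run:
```python
from cell import monitor,get_image
import cv2,numpy as np
for n in ["scene","side","wrist"]:
    d=get_image(n); cv2.imwrite(f"pics/{n}1.png",d["color"][:,:,::-1]); np.savez(f"pics/{n}1.npz",**d)
print(monitor.read_state()["position"])
```

```text
[0.43918121 0.01766641 0.25089783]
```

View pics/wrist1.png

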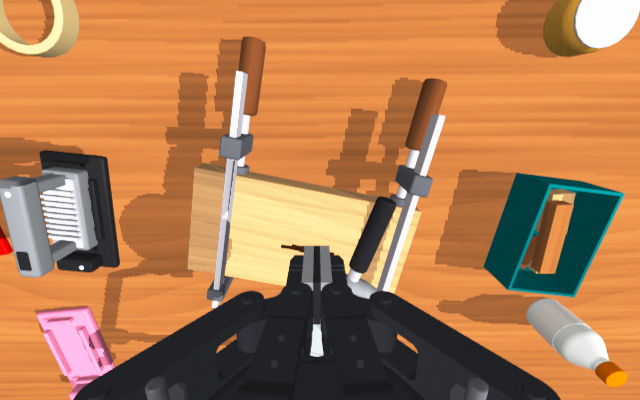

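The wrist view shows the handle at about (373,237), clear to the right (+y) of the closed fingers at (317,265). The lamp is at (50,215), and the post side is out of view. I'll descend beside the handle and push it along the arc.

>>> carry_out --steps '[{"dx": 0,"dy": 0,"dz": 0.045,"wx": 0,"wy": 0,"wz": 0},{"dx": 0,"dy": 0,"dz": 0.045,"wx": 0,"wy": 0,"wz": 0},{"dx": -0.004,"dy": 0.013,"dz": 0,"wx": 0,"wy": 0,"wz": 0},{"dx": -0.004,"dy": 0.013,"dz": 0,"wx": 0,"wy": 0,"wz": 0},{"dx": -0.006,"dy": 0.015,"dz": 0,"wx": 0,"wy": 0,"wz": 0}]'

```text
time_s: 2.3
position: [0.4523, 0.0608, 0.1606]
ee_rot: [3.141, -0.002, -3.139]
wrist_force: [-0.1, -1.0, -0.3]
finger_gap: 0.001
grip_force: 0.4
```

>>> carry_out --steps '[{"dx": -0.006,"dy": 0.015,"dz": 0,"wx": 0,"wy": 0,"wz": 0},{"dx": -0.006,"dy": 0.015,"dz": 0,"wx": 0,"wy": 0,"wz": 0},{"dx": -0.006,"dy": 0.015,"dz": 0,"wx": 0,"wy": 0,"wz": 0},{"dx": -0.009,"dy": 0.0135,"dz": 0,"wx": 0,"wy": 0,"wz": 0},{"dx": -0.009,"dy": 0.0135,"dz": 0,"wx": 0,"wy": 0,"wz": 0}]'

```text
time_s: 2.8
position: [0.4893, 0.1327, 0.1613]
ee_rot: [3.142, -0.0, -3.139]
wrist_force: [-1.2, 0.1, 0.4]
finger_gap: -0.002
grip_force: 0.4
```

>>> carry_out --steps '[{"dx": -0.009,"dy": 0.0135,"dz": 0,"wx": 0,"wy": 0,"wz": 0},{"dx": -0.009,"dy": 0.0135,"dz": 0,"wx": 0,"wy": 0,"wz": 0},{"dx": -0.012,"dy": 0.0115,"dz": 0,"wx": 0,"wy": 0,"wz": 0},{"dx": -0.012,"dy": 0.0115,"dz": 0,"wx": 0,"wy": 0,"wz": 0},{"dx": -0.012,"dy": 0.0115,"dz": 0,"wx": 0,"wy": 0,"wz": 0}]'

```text
time_s: 3.3
position: [0.5439, 0.1936, 0.1611]
ee_rot: [-3.141, -0.0, -3.14]
wrist_force: [-0.0, -0.8, -0.2]
finger_gap: 0.002
grip_force: 0.4
```

>>> carry_out --steps '[{"dx": -0.012,"dy": 0.0115,"dz": 0,"wx": 0,"wy": 0,"wz": 0},{"dx": -0.014,"dy": 0.0085,"dz": 0,"wx": 0,"wy": 0,"wz": 0},{"dx": -0.014,"dy": 0.0085,"dz": 0,"wx": 0,"wy": 0,"wz": 0},{"dx": -0.014,"dy": 0.0085,"dz": 0,"wx": 0,"wy": 0,"wz": 0},{"dx": -0.014,"dy": 0.0085,"dz": 0,"wx": 0,"wy": 0,"wz": 0}]'

```text
time_s: 3.8
position: [0.6118, 0.2391, 0.1609]
ee_rot: [-3.141, -0.001, -3.14]
wrist_force: [-1.4, -0.9, 0.4]
finger_gap: -0.0
grip_force: 0.4
```

>>> carry_out --steps '[{"dx": -0.015,"dy": 0.0065,"dz": 0,"wx": 0,"wy": 0,"wz": 0},{"dx": -0.015,"dy": 0.0065,"dz": 0,"wx": 0,"wy": 0,"wz": 0},{"dx": 0,"dy": 0,"dz": 0,"wx": 0,"wy": 0,"wz": 0},{"dx": 0,"dy": 0,"dz": 0,"wx": 0,"wy": 0,"wz": 0},{"dx": 0,"dy": 0,"dz": 0,"wx": 0,"wy": 0,"wz": 0}]'

```text
time_s: 4.3
position: [0.6407, 0.2509, 0.161]
ee_rot: [-3.141, -0.001, -3.141]
wrist_force: [0.1, -0.2, -0.7]
finger_gap: -0.005
grip_force: 0.0
```

Run:
```python
from cell import monitor,get_image
import cv2,numpy as np
for n in ["scene","side"]:
    d=get_image(n); cv2.imwrite(f"pics/{n}2.png",d["color"][:,:,::-1]); np.savez(f"pics/{n}2.npz",**d)
```

```text
(no output)
```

View pics/side2.png

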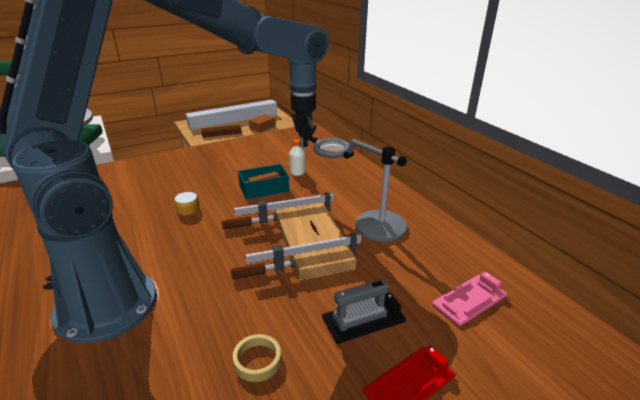

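The ring now sits at about (333,148) in the side view, well left of the board, and everything else is undisturbed. Next I'll back away, rise, and take a wrist look at the crack.

>>> carry_out --steps '[{"dx": 0.03,"dy": -0.015,"dz": 0,"wx": 0,"wy": 0,"wz": 0},{"dx": 0,"dy": 0,"dz": -0.045,"wx": 0,"wy": 0,"wz": 0},{"dx": 0,"dy": 0,"dz": -0.045,"wx": 0,"wy": 0,"wz": 0},{"dx": 0,"dy": 0,"dz": -0.045,"wx": 0,"wy": 0,"wz": 0},{"dx": 0,"dy": -0.046,"dz": 0,"wx": 0,"wy": 0,"wz": 0}]'

```text
time_s: 4.9
position: [0.614, 0.1938, 0.3056]
ee_rot: [3.138, 0.014, -3.136]
wrist_force: [1.0, -1.6, -0.1]
finger_gap: -0.003
grip_force: 0.0
```

>>> carry_out --steps '[{"dx": 0,"dy": -0.047,"dz": 0,"wx": 0,"wy": 0,"wz": 0},{"dx": 0,"dy": -0.047,"dz": 0,"wx": 0,"wy": 0,"wz": 0},{"dx": 0,"dy": -0.047,"dz": 0,"wx": 0,"wy": 0,"wz": 0},{"dx": 0,"dy": -0.047,"dz": 0,"wx": 0,"wy": 0,"wz": 0},{"dx": 0,"dy": 0,"dz": 0,"wx": 0,"wy": 0,"wz": 0}]'

```text
time_s: 5.4
position: [0.6112, -0.0042, 0.2965]
ee_rot: [-3.139, 0.0, 3.135]
wrist_force: [0.5, 1.1, 1.3]
finger_gap: -0.003
grip_force: 0.0
```

Run:
```python
from cell import monitor,get_image
from h import *
get_image("wrist");get_image("wrist");get_image("wrist")
d=get_image("wrist"); cv2.imwrite("pics/wrist3.png",d["color"][:,:,::-1]); np.savez("pics/wrist3.npz",**d)
print(monitor.read_state()["position"])
print("ring",plane(load("side2"),(333,148),.185))
```

```text
[0.61138093 0.00240638 0.29647044]
ring [0.69664314 0.15625566 0.185     ]
```

View pics/wrist3.png

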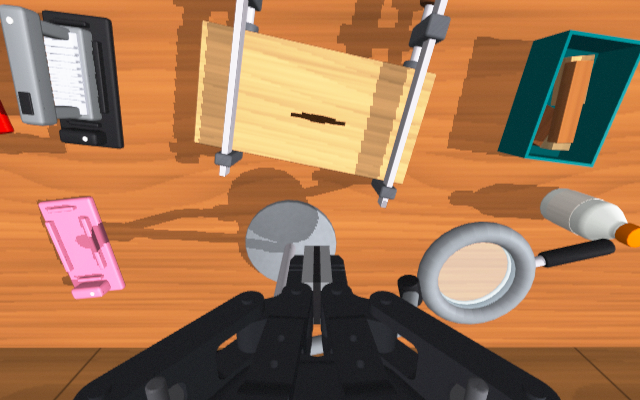

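The wrist view shows the crack at about (318,118), the board corners at (204,22) and (195,143), and the ring far off at (476,272).

Run:
```python
from h import *
np.set_printoptions(precision=4,suppress=True)
d=load("wrist3"); x0,x1,y0,y1=270,362,95,140
g=cv2.cvtColor(d["color"],cv2.COLOR_RGB2GRAY)[y0:y1,x0:x1]; m=(g<np.median(g)*.6).astype(np.uint8)
n,l,s,c=cv2.connectedComponentsWithStats(m); k=1+s[1:,4].argmax(); ys,xs=np.nonzero(l==k)
P=np.array([plane(d,(x0+x,y0+y),.036)[:2] for x,y in zip(xs,ys)])
r=cv2.minAreaRect(P.astype(np.float32)*1000); Q=P-P.mean(0); v=np.linalg.svd(Q)[2][0]; pr=Q@v
print("crack",len(P),P.mean(0),r,np.degrees(np.arctan2(v[1],v[0])),P.mean(0)+v*(pr.max()+pr.min())/2)
for q in [(204,22),(195,143),(435,75),(407,185)]: print("board",plane(d,q,.036))
# lamp handle from this view (far off), top z .098
```

```text
crack 279 [0.5456 0.0034] ((545.8551025390625, 3.6009597778320312), (72.95111846923828, 9.292341232299805), 79.76465606689453) 79.71590535253529 [0.5456 0.0036]
board [ 0.4324 -0.1352  0.036 ]
board [ 0.578  -0.1658  0.036 ]
board [0.4921 0.1543 0.036 ]
board [0.6383 0.1328 0.036 ]
```

>>> carry_out --steps '[{"dx": 0.006,"dy": -0.0434,"dz": 0.005,"wx": 0,"wy": 0,"wz": 0},{"dx": 0.006,"dy": -0.0434,"dz": 0.005,"wx": 0,"wy": 0,"wz": 0},{"dx": 0.006,"dy": -0.0434,"dz": 0.005,"wx": 0,"wy": 0,"wz": 0},{"dx": 0.006,"dy": -0.0434,"dz": 0.005,"wx": 0,"wy": 0,"wz": 0},{"dx": 0.006,"dy": -0.0434,"dz": 0.005,"wx": 0,"wy": 0,"wz": 0}]' --claw 0.08

```text
time_s: 6.1
position: [0.5819, -0.215, 0.2713]
ee_rot: [3.141, 0.0, -3.138]
wrist_force: [0.8, 0.5, 0.5]
finger_gap: 0.849
grip_force: 0.0
```

>>> carry_out --steps '[{"dx": 0.006,"dy": -0.0434,"dz": 0.005,"wx": 0,"wy": 0,"wz": 0},{"dx": 0.006,"dy": -0.0434,"dz": 0.005,"wx": 0,"wy": 0,"wz": 0},{"dx": 0,"dy": 0,"dz": 0,"wx": 0,"wy": 0,"wz": 6},{"dx": 0,"dy": 0,"dz": 0,"wx": 0,"wy": 0,"wz": 0},{"dx": 0,"dy": 0,"dz": 0,"wx": 0,"wy": 0,"wz": 0}]'

```text
time_s: 6.6
position: [0.5704, -0.3005, 0.2613]
ee_rot: [3.141, 0.0, 3.042]
wrist_force: [0.1, -0.1, -0.4]
finger_gap: 0.937
grip_force: 0.0
```

Run:
```python
from cell import monitor,get_image
from h import *
get_image("wrist");get_image("wrist")
d=get_image("wrist"); cv2.imwrite("pics/wrist4.png",d["color"][:,:,::-1]); np.savez("pics/wrist4.npz",**d)
s=monitor.read_state();print(s["position"],s["ee_rot"],s["time_s"])
```

```text
[ 0.57038349 -0.30063122  0.26162447] [-3.14146712e+00  4.24835483e-04  3.04093044e+00] 6.75
```

View pics/wrist4.png

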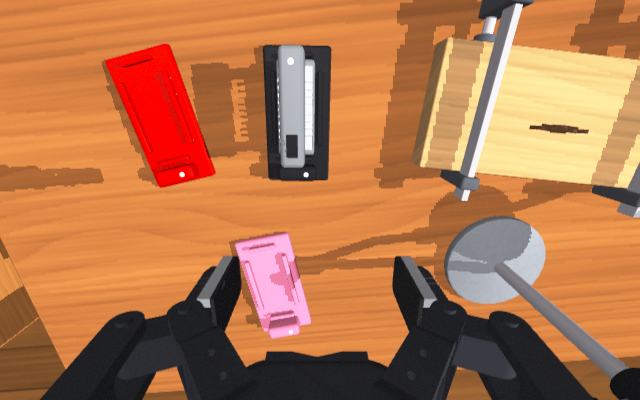

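The lamp bar spans (279,45) to (304,167) in the wrist view, with the dock's black contact block at its lower (far) end at (306,174).

Run:
```python
from h import *
np.set_printoptions(precision=4,suppress=True)
d=load("wrist4"); im=d["color"][35:185,255:340].astype(int)
mx,mn=im.max(2),im.min(2); m=((mx-mn<25)&(mx>95)&(mx<190)).astype(np.uint8)
m[:, :20]=0; m[:,49:]=0
m=cv2.morphologyEx(m,cv2.MORPH_CLOSE,np.ones((3,3)))
n,l,s,c=cv2.connectedComponentsWithStats(m); k=1+s[1:,4].argmax(); print(s[k])
ct=max(cv2.findContours((l==k).astype(np.uint8),0,2)[0],key=cv2.contourArea)[:,0]+[255,35]
P=np.array([plane(d,p,.098)[:2] for p in ct]); r=cv2.minAreaRect((P*1000).astype(np.float32)); print(r)
C=[plane(d,p,.098)[:2] for p in [(279,45),(303,45),(304,167),(280,167)]]; C=np.array(C)
print(C,C.mean(0),np.linalg.norm(C[1]-C[0]),np.linalg.norm(C[2]-C[1]),np.degrees(np.arctan2(*(C[2]+C[3]-C[1]-C[0])[::-1])))
D=np.array([plane(d,p,.0)[:2] for p in [(264,45),(329,45),(328,181),(267,180)]]);print("dock",D,D.mean(0))
```

```text
[  22   10   27  123 1570]
((490.1432800292969, -319.2988586425781), (26.115793228149414, 117.44538116455078), 83.4006576538086)
[[ 0.4309 -0.3222]
 [ 0.4332 -0.2996]
 [ 0.5498 -0.312 ]
 [ 0.5472 -0.3377]] [ 0.4903 -0.3179] 0.022759121284363356 0.11725850984917682 -6.830211286955055
dock [[ 0.4107 -0.3504]
 [ 0.4189 -0.2695]
 [ 0.5933 -0.2861]
 [ 0.583  -0.3735]] [ 0.5014 -0.3199]
```

>>> carry_out --steps '[{"dx": 0.026,"dy": -0.0087,"dz": 0,"wx": 0,"wy": 0,"wz": 0},{"dx": 0.026,"dy": -0.0086,"dz": 0,"wx": 0,"wy": 0,"wz": 0},{"dx": 0.0257,"dy": -0.0086,"dz": 0,"wx": 0,"wy": 0,"wz": 0.7},{"dx": 0,"dy": 0,"dz": 0.04,"wx": 0,"wy": 0,"wz": 0},{"dx": 0,"dy": 0,"dz": 0.04,"wx": 0,"wy": 0,"wz": 0}]'

```text
time_s: 7.25
position: [0.4906, -0.3203, 0.1828]
ee_rot: [-3.138, 0.004, 3.026]
wrist_force: [-0.1, -0.8, -0.1]
finger_gap: 0.934
grip_force: 0.0
```

>>> carry_out --steps '[{"dx": 0,"dy": 0,"dz": 0.04,"wx": 0,"wy": 0,"wz": 0},{"dx": 0,"dy": 0,"dz": 0.035,"wx": 0,"wy": 0,"wz": 0},{"dx": 0,"dy": 0,"dz": 0.0215,"wx": 0,"wy": 0,"wz": 0},{"dx": 0,"dy": 0,"dz": 0.02,"wx": 0,"wy": 0,"wz": 0},{"dx": 0,"dy": 0,"dz": 0,"wx": 0,"wy": 0,"wz": 0}]'

```text
time_s: 7.75
position: [0.4884, -0.3174, 0.062]
ee_rot: [3.138, -0.004, 3.027]
wrist_force: [-0.4, 0.7, -0.3]
finger_gap: 0.938
grip_force: 0.0
```

>>> carry_out --steps '[{"dx": 0,"dy": 0,"dz": 0,"wx": 0,"wy": 0,"wz": 0},{"dx": 0,"dy": 0,"dz": 0,"wx": 0,"wy": 0,"wz": 0},{"dx": 0,"dy": 0,"dz": 0,"wx": 0,"wy": 0,"wz": 0},{"dx": 0,"dy": 0,"dz": 0,"wx": 0,"wy": 0,"wz": 0},{"dx": 0,"dy": 0,"dz": 0,"wx": 0,"wy": 0,"wz": 0}]' --claw 0 --grip_force 80

```text
time_s: 8.25
position: [0.4904, -0.3203, 0.0662]
ee_rot: [-3.14, 0.002, 3.025]
wrist_force: [0.1, 2.0, 6.7]
finger_gap: 0.296
grip_force: 78.2
```

>>> carry_out --steps '[{"dx": 0,"dy": 0,"dz": 0,"wx": 0,"wy": 0,"wz": 0},{"dx": 0,"dy": 0,"dz": 0,"wx": 0,"wy": 0,"wz": 0},{"dx": 0,"dy": 0,"dz": -0.01,"wx": 0,"wy": 0,"wz": 0},{"dx": 0,"dy": 0,"dz": -0.01,"wx": 0,"wy": 0,"wz": 0},{"dx": 0,"dy": 0,"dz": -0.01,"wx": 0,"wy": 0,"wz": 0}]'

```text
time_s: 8.75
position: [0.4896, -0.3198, 0.0955]
ee_rot: [3.141, -0.0, 3.025]
wrist_force: [0.1, 0.4, -3.5]
finger_gap: 0.293
grip_force: 78.8
```

>>> carry_out --steps '[{"dx": 0,"dy": 0,"dz": -0.03,"wx": 0,"wy": 0,"wz": 0},{"dx": 0,"dy": 0,"dz": -0.03,"wx": 0,"wy": 0,"wz": 0},{"dx": 0,"dy": 0,"dz": -0.025,"wx": 0,"wy": 0,"wz": 7.3},{"dx": 0,"dy": 0,"dz": -0.02,"wx": 0,"wy": 0,"wz": 7.3},{"dx": 0,"dy": 0,"dz": 0,"wx": 0,"wy": 0,"wz": 7.3}]'

```text
time_s: 9.25
position: [0.4913, -0.3214, 0.2045]
ee_rot: [-3.14, 0.007, 2.638]
wrist_force: [-0.6, 0.0, -2.9]
finger_gap: 0.292
grip_force: 79.2
```

>>> carry_out --steps '[{"dx": 0,"dy": 0,"dz": 0,"wx": 0,"wy": 0,"wz": 7.3},{"dx": 0,"dy": 0,"dz": 0,"wx": 0,"wy": 0,"wz": 7.3},{"dx": 0,"dy": 0,"dz": 0,"wx": 0,"wy": 0,"wz": 7.3},{"dx": 0,"dy": 0,"dz": 0,"wx": 0,"wy": 0,"wz": 7.3},{"dx": 0,"dy": 0,"dz": 0,"wx": 0,"wy": 0,"wz": 7.3}]'

```text
time_s: 9.75
position: [0.4896, -0.3198, 0.2004]
ee_rot: [3.142, 0.0, 2.0]
wrist_force: [-0.2, 0.1, -2.9]
finger_gap: 0.296
grip_force: 79.1
```

>>> carry_out --steps '[{"dx": 0,"dy": 0,"dz": 0,"wx": 0,"wy": 0,"wz": 7.3},{"dx": 0,"dy": 0,"dz": 0,"wx": 0,"wy": 0,"wz": 7.3},{"dx": 0,"dy": 0,"dz": 0,"wx": 0,"wy": 0,"wz": 7.3},{"dx": 0,"dy": 0,"dz": 0,"wx": 0,"wy": 0,"wz": 7.3},{"dx": 0,"dy": 0,"dz": 0,"wx": 0,"wy": 0,"wz": 7.3}]'

```text
time_s: 10.25
position: [0.4896, -0.3198, 0.2004]
ee_rot: [3.141, 0.0, 1.363]
wrist_force: [-0.5, -0.0, -4.0]
finger_gap: 0.288
grip_force: 79.1
```

>>> carry_out --steps '[{"dx": 0,"dy": 0,"dz": 0,"wx": 0,"wy": 0,"wz": 0},{"dx": 0,"dy": 0,"dz": 0,"wx": 0,"wy": 0,"wz": 0},{"dx": 0,"dy": 0,"dz": 0,"wx": 0,"wy": 0,"wz": 0},{"dx": 0,"dy": 0,"dz": 0,"wx": 0,"wy": 0,"wz": 0},{"dx": 0,"dy": 0,"dz": 0,"wx": 0,"wy": 0,"wz": 0}]'

```text
time_s: 10.75
position: [0.4897, -0.3199, 0.1998]
ee_rot: [-3.142, 0.0, 1.37]
wrist_force: [-0.6, -0.7, -2.7]
finger_gap: 0.297
grip_force: 79.1
```

>>> carry_out --steps '[{"dx": 0.0329,"dy": -0.0009,"dz": 0,"wx": 0,"wy": 0,"wz": 0},{"dx": 0.0329,"dy": -0.0009,"dz": 0,"wx": 0,"wy": 0,"wz": 0},{"dx": 0.0329,"dy": -0.0009,"dz": 0,"wx": 0,"wy": 0,"wz": 0},{"dx": 0.0329,"dy": -0.0009,"dz": 0,"wx": 0,"wy": 0,"wz": 0},{"dx": 0.0329,"dy": -0.0009,"dz": 0,"wx": 0,"wy": 0,"wz": 0}]'

```text
time_s: 11.25
position: [0.5184, -0.1566, 0.1999]
ee_rot: [3.141, 0.0, 1.369]
wrist_force: [0.3, 0.1, -3.3]
finger_gap: 0.289
grip_force: 79.0
```

>>> carry_out --steps '[{"dx": 0.0329,"dy": -0.0009,"dz": 0,"wx": 0,"wy": 0,"wz": 0},{"dx": 0.0329,"dy": -0.0009,"dz": 0,"wx": 0,"wy": 0,"wz": 0},{"dx": 0.0329,"dy": -0.0009,"dz": 0,"wx": 0,"wy": 0,"wz": 0},{"dx": 0.0329,"dy": -0.0009,"dz": 0,"wx": 0,"wy": 0,"wz": 0},{"dx": 0.0331,"dy": -0.0009,"dz": 0,"wx": 0,"wy": 0,"wz": 0}]'

```text
time_s: 11.75
position: [0.5471, 0.0058, 0.1999]
ee_rot: [3.141, 0.0, 1.369]
wrist_force: [0.1, -0.8, -2.9]
finger_gap: 0.287
grip_force: 79.0
```

>>> carry_out --steps '[{"dx": 0,"dy": 0,"dz": 0.02,"wx": 0,"wy": 0,"wz": 0},{"dx": 0,"dy": 0,"dz": 0.03,"wx": 0,"wy": 0,"wz": 0},{"dx": 0,"dy": 0,"dz": 0.02,"wx": 0,"wy": 0,"wz": 0},{"dx": 0,"dy": 0,"dz": 0,"wx": 0,"wy": 0,"wz": 0},{"dx": 0,"dy": 0,"dz": 0,"wx": 0,"wy": 0,"wz": 0}]'

```text
time_s: 12.25
position: [0.5471, 0.0044, 0.1301]
ee_rot: [-3.141, -0.0, 1.369]
wrist_force: [0.2, -0.4, -3.2]
finger_gap: 0.29
grip_force: 79.2
```

Run:
```python
from cell import monitor,get_image
from h import *
for n in ["scene","side"]:
    d=get_image(n); cv2.imwrite(f"pics/{n}5.png",d["color"][:,:,::-1]); np.savez(f"pics/{n}5.npz",**d)
a=cv2.imread("pics/side5.png")[150:300,220:420]; cv2.imwrite("pics/sd5.png",cv2.resize(a,None,fx=4,fy=4,interpolation=cv2.INTER_CUBIC))
s=monitor.read_state();print(s["position"],s["ee_rot"],s["time_s"])
```

```text
[0.54817993 0.00408689 0.13141992] [3.13889615e+00 1.47578040e-05 1.36861197e+00] 12.35
```

View pics/sd5.png

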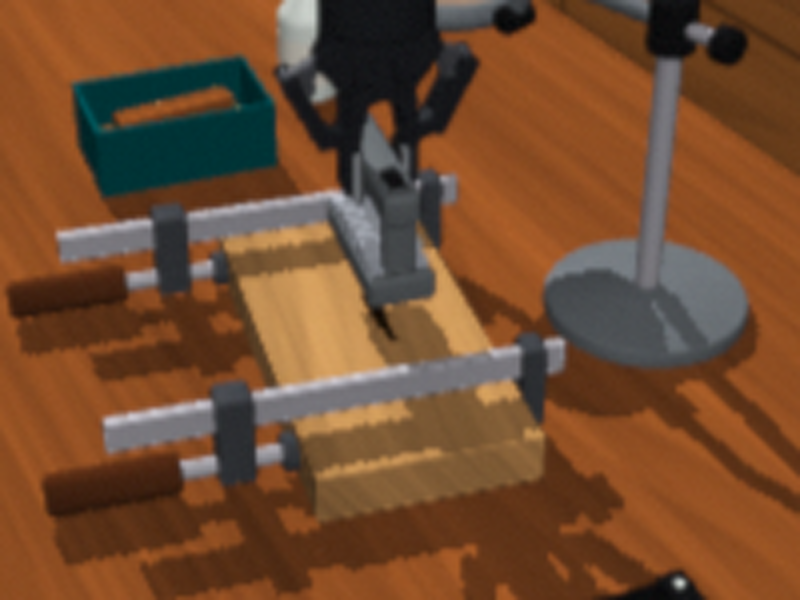

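The lamp hangs level over the crack in the side crop; its near underside corners are at about (377,306) and (435,293). I'll check these against the prediction.

Run:
```python
from h import *
b=load("side5"); T=lambda p:(np.array(p)-[220,150]+.5)*4-.5
c=np.array([.5475,.0045]);x=np.array([.1994,.9799]);y=np.array([.9799,-.1994])
for z in (.071,.076,.081):
    print(z,[T(proj(b,[*(c-.056*x+s*.023*y),z])).round() for s in(-1,1)])
print("far bar top end", T(proj(b,[*(c+.06*x),.162])), "near bar top end",T(proj(b,[*(c-.06*x),.162])))
```

```text
0.071 [array([362., 320.]), array([429., 308.])]
0.076 [array([362., 313.]), array([429., 302.])]
0.081 [array([362., 307.]), array([429., 296.])]
far bar top end [347.8296505  112.65812858] near bar top end [398.60786466 199.6996766 ]
```

>>> carry_out --steps '[{"dx": 0,"dy": 0,"dz": 0.01,"wx": 0,"wy": 0,"wz": 0},{"dx": 0,"dy": 0,"dz": 0.008,"wx": 0,"wy": 0,"wz": 0},{"dx": 0,"dy": 0,"dz": 0.006,"wx": 0,"wy": 0,"wz": 0},{"dx": 0,"dy": 0,"dz": 0.004,"wx": 0,"wy": 0,"wz": 0},{"dx": 0,"dy": 0,"dz": 0.002,"wx": 0,"wy": 0,"wz": 0}]'

```text
time_s: 12.85
position: [0.5466, 0.0045, 0.099]
ee_rot: [-3.14, 0.0, 1.369]
wrist_force: [-0.6, 0.4, -3.3]
finger_gap: 0.292
grip_force: 79.3
```

>>> carry_out --steps '[{"dx": 0,"dy": 0,"dz": 0,"wx": 0,"wy": 0,"wz": 0},{"dx": 0,"dy": 0,"dz": 0,"wx": 0,"wy": 0,"wz": 0},{"dx": 0,"dy": 0,"dz": 0,"wx": 0,"wy": 0,"wz": 0},{"dx": 0,"dy": 0,"dz": 0,"wx": 0,"wy": 0,"wz": 0},{"dx": 0,"dy": 0,"dz": 0,"wx": 0,"wy": 0,"wz": 0}]'

```text
time_s: 13.35
position: [0.5471, 0.0044, 0.1]
ee_rot: [3.141, 0.0, 1.369]
wrist_force: [-0.5, -0.5, -2.6]
finger_gap: 0.294
grip_force: 79.3
```

Run:
```python
from cell import monitor,get_image
from h import *
for n in ["side"]:
    d=get_image(n); np.savez(f"pics/{n}6.npz",**d); cv2.imwrite("pics/sd6.png",cv2.resize(d["color"][180:280,260:380,::-1],None,fx=6,fy=6,interpolation=cv2.INTER_CUBIC))
s=monitor.read_state();print(s["position"],s["ee_rot"],s["wrist_force"],s["time_s"])
c=np.array([.5475,.0045]);x=np.array([.1994,.9799]);y=np.array([.9799,-.1994])
T=lambda p:((np.array(p)-[260,180]+.5)*6-.5).round()
for z in (.040,.046,.052): print(z,[T(proj(d,[*(c-.056*x+s*.023*y),z])) for s in(-1,1)])
print("crack end",T(proj(d,[*(np.array([.546,.004])-.037*x),.036])),"board corner",T(proj(d,[.578,-.1658,.036])))
```

```text
[0.54708454 0.00443492 0.09994728] [3.14129967e+00 2.60106242e-06 1.36865859e+00] [ 0.44759722  0.39363736 -2.6715481 ] 13.4
0.04 [array([304., 357.]), array([403., 339.])]
0.046 [array([304., 346.]), array([403., 329.])]
0.052 [array([304., 335.]), array([403., 318.])]
crack end [339. 333.] board corner [571. 473.]
```

View pics/sd6.png

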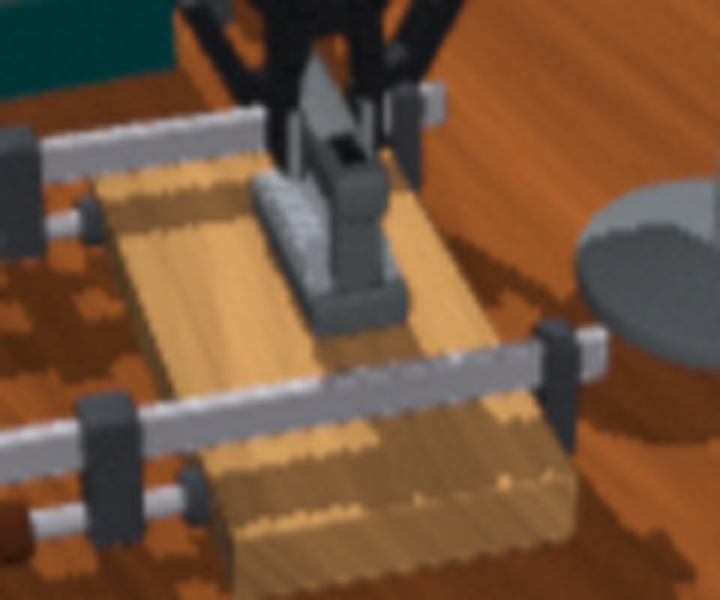

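The lamp's underside sits 10–14 mm above the face in the side view (near corners at about (314,335) and (406,322)). I'll lower it 2 mm to centre it in the window, settle, and hand in.

>>> carry_out --steps '[{"dx": 0,"dy": 0,"dz": 0.001,"wx": 0,"wy": 0,"wz": 0},{"dx": 0,"dy": 0,"dz": 0.001,"wx": 0,"wy": 0,"wz": 0},{"dx": 0,"dy": 0,"dz": 0,"wx": 0,"wy": 0,"wz": 0},{"dx": 0,"dy": 0,"dz": 0,"wx": 0,"wy": 0,"wz": 0},{"dx": 0,"dy": 0,"dz": 0,"wx": 0,"wy": 0,"wz": 0}]'

```text
time_s: 13.9
position: [0.547, 0.0044, 0.0978]
ee_rot: [3.142, -0.0, 1.369]
wrist_force: [0.6, 1.0, -3.0]
finger_gap: 0.289
grip_force: 79.3
```

>>> carry_out --steps '[{"dx": 0,"dy": 0,"dz": 0,"wx": 0,"wy": 0,"wz": 0},{"dx": 0,"dy": 0,"dz": 0,"wx": 0,"wy": 0,"wz": 0},{"dx": 0,"dy": 0,"dz": 0,"wx": 0,"wy": 0,"wz": 0},{"dx": 0,"dy": 0,"dz": 0,"wx": 0,"wy": 0,"wz": 0},{"dx": 0,"dy": 0,"dz": 0,"wx": 0,"wy": 0,"wz": 0}]'

```text
time_s: 14.4
position: [0.547, 0.0045, 0.0978]
ee_rot: [3.142, -0.0, 1.369]
wrist_force: [-0.0, 0.2, -3.1]
finger_gap: 0.291
grip_force: 79.3
```

```bash
python3 -c "
from cell import env,monitor
print(monitor.read_state()['position']); print(env.job_done())"
```

```text
[0.54701051 0.00446304 0.09782251]
the job is handed in; nothing more can be done
None
```

I handed the job in at about 14.4 s (no verdict came back): the magnifier head is about 21 cm from the crack, and the lamp is held level along the crack, centred within a few mm by my measurements, with its underside about 8–13 mm above the resin.

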